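Gauge two dock sockets and set the pointer

ROBOT

A 7-joint arm with a two-finger parallel gripper is mounted at the origin on the work surface. World frame = base frame: x ahead of the robot, y to its left, z up, the work surface at z = 0. Lengths are in mm, angles in rad, forces in N, time in s.
With the tool pointing down it reaches from about 425 to 875 mm from the base axis. Payload 9.9 kg.
Tool frame: the origin (TCP) lies at the very end of the fingers, on their centre line; the grasp point (between the pads) lies 19 mm behind it; z points along the fingers, y is the direction in which the jaws open and shut (so a half turn about z gives the same grasp; the last joint's range is limited). The gripper opens to 85 mm and grips with 20 to 120 N. Pads are 22 mm wide; open, the fingers measure 114 mm over their backs; the gripper's body (76 mm by 85 mm) begins 54 mm behind the grasp point. The pads swing forward as they close: fully open they stand 13 mm farther back than shut.
Start: joints at [-1.403, 0.576, 0.025, 1.437, -0.015, 1.129, -0.057], TCP at [168.167, 653.719, 231.289] pointing down, gripper open.
Joint ranges: [-2.76, 2.76], [-0.34, 2.15], [-1.52, 1.57], [0.19, 2.46], [-1.09, 4.23], [0.17, 1.99], [-2.82, 2.82]. Speed limits (rad/s): [2.22, 2.22, 3.01, 3.01, 3.14, 3.14, 3.14].

INTERFACE

Orientations are given as a unit quaternion [w, x, y, z].
In Python, from workcell import get_state, get_image, camera_model, close_job gives the robot as it stands.
- The arm moves only by the tool move_arm, never from a script. Its argument "increments" is text: rows parted by semicolons, each of 7 numbers parted by spaces: the opening, from 0 (shut) to 1 (fully open), then the shift along the tool's x, y, z in m, then the turn, a rotation vector about the tool's x, y, z in degrees. In form: fingers x y z ax ay az; .... A call has 1 to 5 rows; each row shifts and turns the commanded pose from where the row before left it, along the tool's axes as they then stand; what a row does not reach is not made up. A row lasts 1/8 s, in which the tool goes at most 62.5 mm and 10.7 degrees, less where a joint would pass 70% of its speed; a pose out of reach is approached as far as the arm can. A call is refused whole if a number of a shift passes 0.0625 or a number of a turn 10.7, either way. A call with a gripper value outside its range is refused whole. The fingers move at their own pace and stop on an object; "newtons" is the grip in N (left out, the last holds). Time passes only in rows, so rows that do not move let the fingers close. It gives the time, the measured TCP pose, the force and the opening at its end, in the units of the state.
- get_state(): the state, without advancing time (a new reading comes with each control period).
- get_image(name): name is "side" or "top" or "wrist"; returns (picture, depth): 420x560x3 uint8, blue, green, red; 420x560 float32, mm along the optical axis (not along the pixel's ray), 0 where there is no reading.
- camera_model(name): a dict with "mtx" (3x3 intrinsics, pixels), "world_from_camera" (4x4, takes a point from camera to world coordinates); the wrist camera has in their place "mount" (4x4, takes a point from camera to tool coordinates, whose origin is the TCP and whose axes are the flange's). Camera axes: x right, y down, z forward; pixel columns grow to the right and rows downward; lengths in mm; the calibration is good to about 2 mm. A picture is of the moment at which its call begins: read the wrist's pose just before it. camera_model takes no time and is no camera call.
- close_job(): hands the job in, once; it reports no verdict.
The state is a dict: "time": time; "joint_pos": joint angles; "joint_vel": joint speeds; "joint_efforts": joint torques, N m; "eef_pos": TCP position; "ee_rot": TCP orientation; "contact_force": force on the tool from outside, world axes, zero at the start; "moment": the same for the moment, N m; "grip_width": finger opening in mm.
Only numpy, scipy, OpenCV 4.12 (cv2) and the standard library are available. Lean on these libraries where they do the work, as an engineer would, in place of code of your own. Each camera call takes 0.05 s, during which the arm holds its last target. There are 200 camera calls.

TASK

Check the two blind sockets of the dock block on the bench gauge: push each depth rod into its bore until it gently touches bottom (the bottoms are delicate, so never ram them) and leave both rods there. Then slide the middle pointer until its back face is level with the back face of the rod that is left sticking out further, which marks the shallower socket, and leave the other things on the bench alone.

Things in the scene. Friction and masses are not known exactly. Their poses are not given: they have to be found in the camera images.
- gauge: Bench gauge, screwed down: dark base plate 320 x 210 x 12 mm; origin under its centre, on the table. Its x is the way the rods slide in. Lanes: rod A y = +65, pointer y = 0, rod B y = -65 mm. Each rod runs in a guide (x = -12 to +12 mm, 64 mm high). The space behind the rods and pointer is free to work in, out to x = -200 mm.
- block: Grey dock block fixed on the gauge, x = 60 to 155 mm, 76 mm high; origin and axes of the gauge. Two blind bores, mouths at x = 60; depths hidden, 30 to 75 mm each, so a bottomed rod's back face lies at x = -90 to -45. Bottoms are sprung contacts, 5 N per mm, felt as a rise over the sliding force; push the disc with about 8 to 15 N to seat the rod; over 30 N on the contact harms it.
- mouth_a (a point): Centre of the mouth of the bore for rod A, in the block's face, 45 mm above the table.
- mouth_b (a point): Centre of the mouth of the bore for rod B, in the block's face, 45 mm above the table.
- rod_a_back (a point): Centre of the back face of rod A's push disc, 45 mm above the table, in the gauge's y = +65 mm lane. Steel rod 9 mm thick, 180 mm from this face to its tip; black disc 36 mm diameter, 8 mm thick, 27 to 63 mm above the table. Slides only along the gauge's x (this point's x), takes about 3 N, stays where left; starts with its tip 10 to 30 mm short of the bore's mouth.
- rod_b_back (a point): Centre of the back face of rod B's push disc, 45 mm above the table, in the gauge's y = -65 mm lane. Steel rod 9 mm thick, 180 mm from this face to its tip; black disc 36 mm diameter, 8 mm thick, 27 to 63 mm above the table. Slides only along the gauge's x (this point's x), takes about 3 N, stays where left; starts with its tip 10 to 30 mm short of the bore's mouth.
- pointer_back (a point): Centre of the pointer's back face, 45 mm above the table: upright aluminium plate 44 mm wide and high, 6 mm thick (23 to 67 mm above the table), a saddle before it, on a rail in the middle lane. Slides only along the gauge's x (this point's x), takes about 2.5 N, stays where left; starts with this face at x = -150 to -115 mm of the gauge.
- driver_grip (a point): Bystander: a 160 mm screwdriver lying on the mat.
- puck: Bystander: a black device 60 x 60 x 45 mm; origin under its centre.
- tray: Bystander: a white parts tray 100 x 160 x 30 mm; origin under its centre.

How it is judged:
By the outcome, as a careful person would: the job done as asked, in the order asked, and still so for the second after the job is handed in, with the robot touching nothing.
It also fails if it takes over 59 s, if anything falls off the work surface, if the arm or the gripper's body presses on something with over 40 N, if the wrist force passes 120 N, or if a joint passes its speed limit or range.

## Working session

There is one attempt and no reset: what is moved stays moved. The work goes in short steps, Python scripts to look and compute and a tool call to move; the robot and the scene stay as the last step left them, time stands still between calls to the robot, and variables do not carry over. Pictures are saved under pics/ and viewed, about 8 in all and at most 12, crops included, and the job is handed in when it is done.

Besides the shell and the picture viewer there is one more tool, called after ">>>" by a JSON object that holds its "name" and its "arguments", one argument or row to a line. move_arm: Moves the arm, as the interface text tells. Its arguments: {"type":"object","properties":{"increments":{"type":"string"},"newtons":{"type":"number"}},"required":["increments"]}

```bash
mkdir -p pics; ls; python3 - <<'E'
from workcell import *
import cv2,numpy as np
s=get_state();print(s)
for n in("top","side"):
    p,d=get_image(n);cv2.imwrite(f"pics/{n}0.png",p);np.save(f"pics/{n}0.npy",d);m=camera_model(n);print(n,m)
print(camera_model("wrist"))
E
```

```text
pics
{'time': 0.0, 'joint_pos': array([-1.40279877,  0.57652118,  0.02486854,  1.43789323, -0.014997  ,
        1.12900055, -0.05646708]), 'joint_vel': array([ 9.00072499e-04,  1.37602023e-03,  3.86929605e-04, -4.30054104e-04,
        3.16997979e-05, -6.36506523e-05, -4.54203546e-04]), 'joint_efforts': array([ 1.14145532e-04, -7.65762377e+01,  2.25100815e+00, -2.85958833e+01,
        1.54835824e-02,  1.28084316e-02, -2.87537273e-05]), 'eef_pos': array([168.07085632, 653.28112972, 230.45577414]), 'ee_rot': array([-5.24526913e-05,  1.25542597e-01,  9.92087892e-01, -8.17000648e-04]), 'contact_force': array([ 0.22480875, -0.48449841,  0.05415938]), 'moment': array([4.03731961e-02, 4.66867360e-05, 5.21581053e-03]), 'grip_width': 85.81743710444664}
top {'mtx': array([[392.73231399,   0.        , 279.95207646],
       [  0.        , 392.73231399, 209.34965778],
       [  0.        ,   0.        ,   1.        ]]), 'world_from_camera': array([[-3.09840064e-03, -9.80850704e-01,  1.94736480e-01,
         3.21528815e+02],
       [-9.99858761e-01,  6.25543947e-03,  1.55989734e-02,
         3.6902
[... 527 characters left out ...]
91905240e+02],
       [-7.77625671e-04, -6.33518354e-01, -7.73727272e-01,
         1.08062017e+03],
       [ 0.00000000e+00,  0.00000000e+00,  0.00000000e+00,
         1.00000000e+00]])}
{'mtx': array([[304.60134719,   0.        , 278.75027809],
       [  0.        , 304.60134719, 206.00676593],
       [  0.        ,   0.        ,   1.        ]]), 'mount': array([[-5.91054241e-04, -9.66040853e-01, -2.58388701e-01,
         6.51256741e+01],
       [ 9.99999800e-01, -5.13214555e-04, -3.68699934e-04,
         5.83312638e-01],
       [ 2.23570357e-04, -2.58388867e-01,  9.66040964e-01,
        -1.43328341e+02],
       [ 0.00000000e+00,  0.00000000e+00,  0.00000000e+00,
         1.00000000e+00]])}
```

View pics/top0.png

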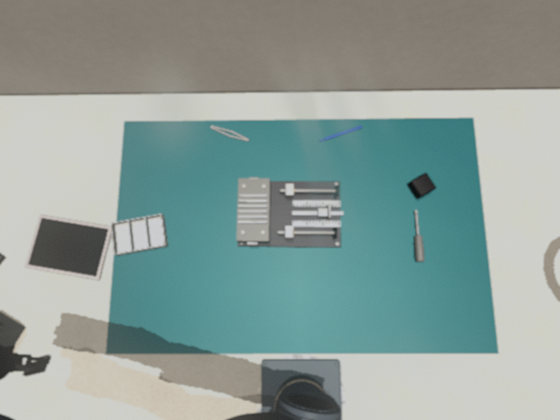

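View pics/side0.png

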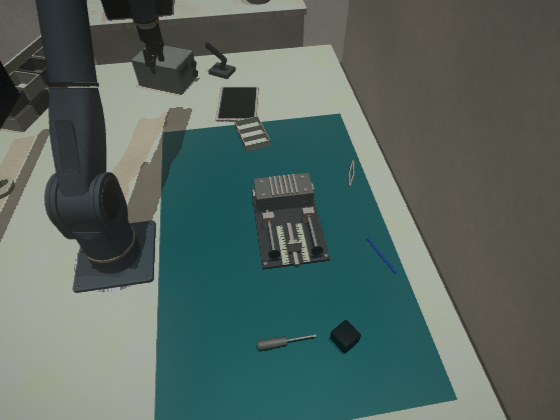

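```bash
cat >h.py <<'E'
from workcell import *
import cv2,numpy as np
from scipy.spatial.transform import Rotation as R
def pose():
    s=get_state();q=s["ee_rot"];T=np.eye(4);T[:3,:3]=R.from_quat(np.r_[q[1:],q[0]]).as_matrix();T[:3,3]=s["eef_pos"];return T,s
def ray(n,uv,z,T=None):
    "intersect pixel ray with world plane z"
    m=camera_model(n);W=m["world_from_camera"] if T is None else T@m["mount"]
    d=W[:3,:3]@np.linalg.inv(m["mtx"])@np.r_[uv,1];return W[:3,3]+d*(z-W[2,3])/d[2]
def proj(n,P,T=None):
    m=camera_model(n);W=m["world_from_camera"] if T is None else T@m["mount"]
    p=np.linalg.inv(W)@np.r_[P,1];p=m["mtx"]@p[:3];return p[:2]/p[2]
def plan(wps,yaw,k):
    "rows to waypoints wps (k rows each), tool down, tool x at yaw deg, yaw spread evenly"
    T,_=pose();M=T[:3,:3].copy();p=T[:3,3].copy();y=np.radians(yaw)
    G=np.c_[[np.cos(y),np.sin(y),0],[np.sin(y),-np.cos(y),0],[0,0,-1]]
    N=sum(k);r=R.from_matrix(M.T@G).as_rotvec()/N
    for w,n in zip(wps,k):
        st=(np.array(w)-p)/n
        for i in range(n):
            print(*np.round(M.T@st/1000,4),*np.round(np.degrees(r),2));M=M@R.from_rotvec(r).as_matrix()
        p=np.array(w,float)
E
python3 - <<'E'
from h import *
for uv in [(238,180),(340,181),(340,247),(237,246),(289,214)]:print(uv,ray("top",uv,12).round())
im=cv2.imread("pics/top0.png")[170:260,225:355];cv2.imwrite("pics/c.png",cv2.resize(im,None,fx=6,fy=6,interpolation=2))
plan([(420,380,300),(440,-80,330)],90,[7,9])
E
```

```text
(238, 180) [658. 190.  12.]
(340, 181) [ 652. -135.   12.]
(340, 247) [ 443. -128.   12.]
(237, 246) [447. 189.  12.]
(289, 214) [547.  28.  12.]
-0.0446 -0.0289 -0.0099 -0.0 0.0 4.72
-0.0468 -0.0251 -0.0099 -0.0 0.0 4.72
-0.0487 -0.0212 -0.0099 -0.0 0.0 4.72
-0.0503 -0.0171 -0.0099 -0.0 0.0 4.72
-0.0515 -0.0129 -0.0099 -0.0 0.0 4.72
-0.0524 -0.0086 -0.0099 -0.0 0.0 4.72
-0.0529 -0.0042 -0.0099 -0.0 0.0 4.72
-0.0392 -0.0329 -0.0033 -0.0 0.0 4.72
-0.0418 -0.0296 -0.0033 -0.0 0.0 4.72
-0.044 -0.026 -0.0033 -0.0 0.0 4.72
-0.046 -0.0223 -0.0033 -0.0 0.0 4.72
-0.0477 -0.0184 -0.0033 -0.0 0.0 4.72
-0.0491 -0.0144 -0.0033 -0.0 0.0 4.72
-0.0501 -0.0104 -0.0033 -0.0 0.0 4.72
-0.0508 -0.0062 -0.0033 -0.0 0.0 4.72
-0.0511 -0.002 -0.0033 -0.0 0.0 4.72
```

View pics/c.png

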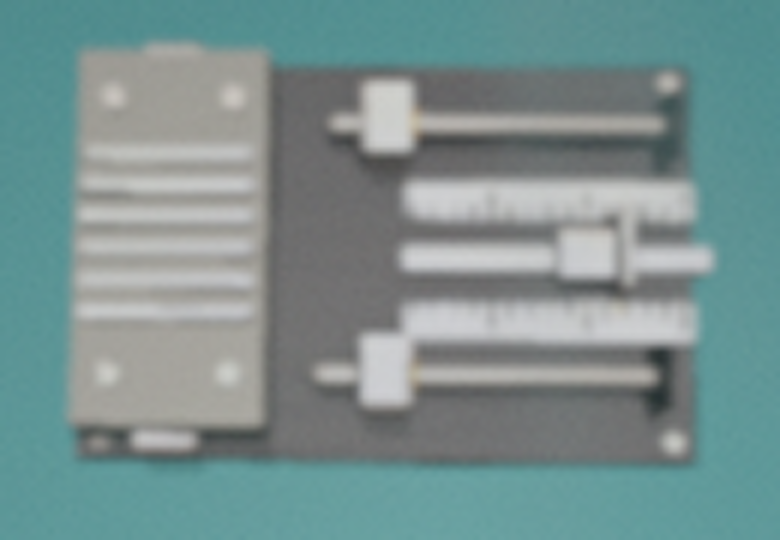

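```bash
python3 - <<'E'
from h import *
plan([(450,330,250),(548,-60,250)],90,[8,8])
E
```

```text
-0.0442 -0.0304 -0.0024 -0.0 0.0 4.72
-0.0466 -0.0266 -0.0024 -0.0 0.0 4.72
-0.0486 -0.0227 -0.0024 -0.0 0.0 4.72
-0.0503 -0.0186 -0.0024 -0.0 0.0 4.72
-0.0517 -0.0144 -0.0024 -0.0 0.0 4.72
-0.0527 -0.0101 -0.0024 -0.0 0.0 4.72
-0.0533 -0.0057 -0.0024 -0.0 0.0 4.72
-0.0536 -0.0013 -0.0024 -0.0 0.0 4.72
-0.046 -0.0202 0.0 -0.0 0.0 4.72
-0.0475 -0.0163 0.0 -0.0 0.0 4.72
-0.0487 -0.0124 0.0 -0.0 0.0 4.72
-0.0496 -0.0083 0.0 -0.0 0.0 4.72
-0.0501 -0.0042 0.0 -0.0 0.0 4.72
-0.0503 -0.0001 0.0 -0.0 0.0 4.72
-0.0501 0.0041 0.0 -0.0 0.0 4.72
-0.0496 0.0082 0.0 -0.0 0.0 4.72
```

>>> {"name": "move_arm", "arguments": {
  "increments": "0 -0.0442 -0.0304 -0.0024 0 0 4.72;0 -0.0466 -0.0266 -0.0024 0 0 4.72;0 -0.0486 -0.0227 -0.0024 0 0 4.72;0 -0.0503 -0.0186 -0.0024 0 0 4.72;0 -0.0517 -0.0144 -0.0024 0 0 4.72",
  "newtons": 40
}}

```text
time: 0.72
eef_pos: [345.4, 450.0, 243.2]
ee_rot: [-0.0, 0.327, 0.945, -0.0]
contact_force: [1.1, 1.3, -0.5]
grip_width: -0.3
```

>>> {"name": "move_arm", "arguments": {
  "increments": "0 -0.0527 -0.0101 -0.0024 0 0 4.72;0 -0.0533 -0.0057 -0.0024 0 0 4.72;0 -0.0536 -0.0013 -0.0024 0 0 4.72;0 -0.046 -0.0202 0 0 0 4.72;0 -0.0475 -0.0163 0 0 0 4.72"
}}

```text
time: 1.35
eef_pos: [475.2, 231.2, 250.2]
ee_rot: [-0.0, 0.514, 0.858, -0.0]
contact_force: [0.8, 0.7, 0.5]
grip_width: 0.1
```

>>> {"name": "move_arm", "arguments": {
  "increments": "0 -0.0487 -0.0124 0 0 0 4.72;0 -0.0496 -0.0083 0 0 0 4.72;0 -0.0501 -0.0042 0 0 0 4.72;0 -0.0503 0 0 0 0 4.72;0 -0.0501 0.0041 0 0 0 4.72"
}}

```text
time: 1.98
eef_pos: [536.4, -12.2, 250.4]
ee_rot: [-0.0, 0.678, 0.735, -0.0]
contact_force: [0.2, 0.5, 0.2]
grip_width: -0.0
```

>>> {"name": "move_arm", "arguments": {
  "increments": "0 -0.0496 0.0082 0 0 0 4.72;0 0 0 0 0 0 0;0 0 0 0 0 0 0;0 0 0 0 0 0 0"
}}

```text
time: 2.48
eef_pos: [548.5, -58.0, 250.3]
ee_rot: [-0.0, 0.706, 0.708, 0.0]
contact_force: [-0.2, -1.0, 0.3]
grip_width: -0.0
```

```bash
python3 - <<'E'
from h import *
T,s=pose();print(T.round(3),s["joint_pos"],s["grip_width"],s["contact_force"])
np.save("pics/T1.npy",T)
p,d=get_image("wrist");np.save("pics/w1.npy",d);cv2.imwrite("pics/w1.png",p)
cv2.imwrite("pics/w1b.png",cv2.resize(p,(800,600),interpolation=2))
E
```

```text
[[-3.00000e-03  1.00000e+00 -1.00000e-03  5.48486e+02]
 [ 1.00000e+00  3.00000e-03  1.00000e-03 -5.79880e+01]
 [ 1.00000e-03 -1.00000e-03 -1.00000e+00  2.50288e+02]
 [ 0.00000e+00  0.00000e+00  0.00000e+00  1.00000e+00]] [-0.31475704  0.41093889  0.49298763  1.75055808 -0.22219369  1.03613951
  0.26092391] -0.012417885013725467 [-0.15434799 -1.00473199  0.34496126]
```

View pics/w1b.png

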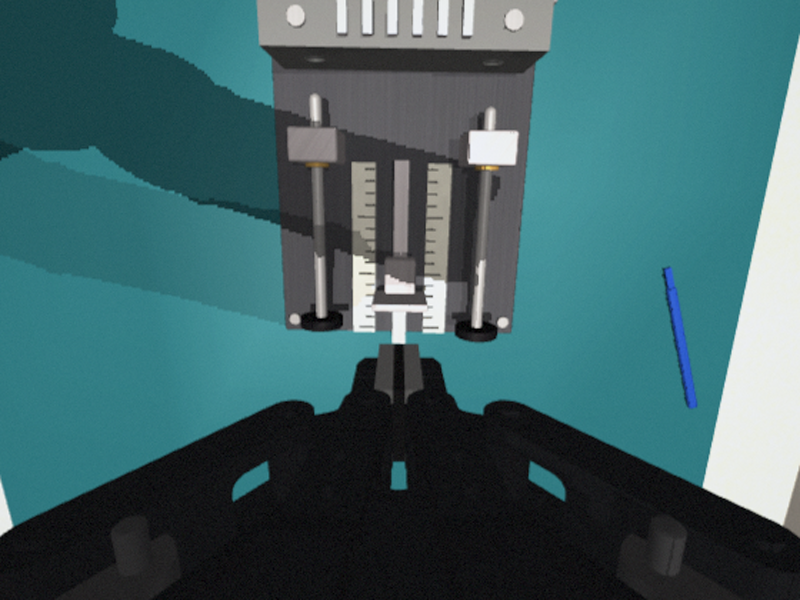

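```bash
python3 - <<'E'
from h import *
T=np.load("pics/T1.npy");f=.7
for n,uv,z in [("A1",(316,105),49),("A2",(321,305),49),("B1",(490,115),49),("B2",(478,315),49),("Adisc top",(321,312),63),("Bdisc top",(476,323),63),("ptr top back",(399,306),67),("ptr top front",(399,292),67),("corner FL",(272,68),12),("cornerBL",(285,329),12),("BR",(512,331),12),("FR",(535,68),12),("railtop",(401,162),20)]:
    print(n,ray("wrist",np.array(uv)*f,z,T).round(1))
E
```

```text
A1 [487.9  59.4  49. ]
A2 [484.9 -93.7  49. ]
B1 [616.1  52.9  49. ]
B2 [ 614.9 -101.9   49. ]
Adisc top [487.3 -95.3  63. ]
Bdisc top [ 611.  -104.2   63. ]
ptr top back [549.3 -89.   67. ]
ptr top front [549.2 -77.7  67. ]
corner FL [447.5  92.2  12. ]
cornerBL [ 443.7 -127.8   12. ]
BR [ 654.4 -129.2   12. ]
FR [657.2  92.8  12. ]
railtop [550.6  20.5  20. ]
```

>>> {"name": "move_arm", "arguments": {
  "increments": "0 -0.0385 -0.0315 0.03 0 0 0.9;0 -0.0385 -0.0315 0.03 0 0 0;0 0 0 0.053 0 0 0;0 0 0 0.053 0 0 0;0 0 0 0.051 0 0 0"
}}

```text
time: 3.15
eef_pos: [485.5, -135.0, 32.2]
ee_rot: [0.0, 0.712, 0.703, 0.0]
contact_force: [0.8, 0.9, -0.1]
grip_width: -0.4
```

>>> {"name": "move_arm", "arguments": {
  "increments": "0 0.01 0 0 0 0 0;0 0.004 0 0 0 0 0;0 0 0 0 0 0 0"
}}

```text
time: 3.52
eef_pos: [486.7, -121.4, 35.5]
ee_rot: [0.001, 0.712, 0.702, 0.001]
contact_force: [0.2, 0.4, 0.3]
grip_width: -0.0
```

```bash
python3 - <<'E'
from h import *
T,s=pose();print(T.round(3),s["contact_force"])
np.save("pics/T2.npy",T)
p,d=get_image("wrist");cv2.imwrite("pics/w2.png",p)
E
```

```text
[[ 1.30000e-02  1.00000e+00  3.00000e-03  4.86678e+02]
 [ 1.00000e+00 -1.30000e-02 -0.00000e+00 -1.21405e+02]
 [-0.00000e+00  3.00000e-03 -1.00000e+00  3.54820e+01]
 [ 0.00000e+00  0.00000e+00  0.00000e+00  1.00000e+00]] [0.15613748 0.40217536 0.28708567]
```

View pics/w2.png

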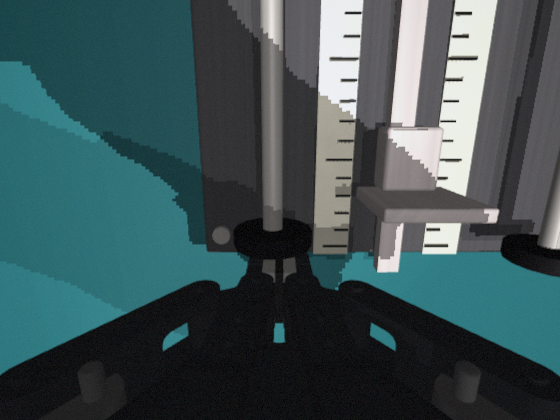

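>>> {"name": "move_arm", "arguments": {
  "increments": "0 0.005 -0.0015 0.002 0 0 0;0 0.005 0 0 0 0 0;0 0.005 0 0 0 0 0;0 0.005 0 0 0 0 0;0 0.005 0 0 0 0 0"
}}

```text
time: 4.2
eef_pos: [484.3, -96.8, 31.5]
ee_rot: [0.0, 0.712, 0.702, -0.0]
contact_force: [1.1, -3.2, 1.9]
grip_width: 0.2
```

>>> {"name": "move_arm", "arguments": {
  "increments": "0 0.005 0 0 0 0 0;0 0.005 0 0 0 0 0;0 0.005 0 0 0 0 0;0 0.004 0 0 0 0 0"
}}

```text
time: 4.7
eef_pos: [484.5, -77.7, 31.5]
ee_rot: [-0.0, 0.712, 0.702, -0.0]
contact_force: [2.2, -2.6, 0.9]
grip_width: 0.2
```

>>> {"name": "move_arm", "arguments": {
  "increments": "0 0.002 0 0 0 0 0;0 0.002 0 0 0 0 0"
}}

```text
time: 4.95
eef_pos: [484.5, -74.0, 31.5]
ee_rot: [0.0, 0.712, 0.702, -0.0]
contact_force: [1.8, -3.3, -0.7]
grip_width: 0.2
```

>>> {"name": "move_arm", "arguments": {
  "increments": "0 0.002 0 0 0 0 0;0 0.002 0 0 0 0 0"
}}

```text
time: 5.2
eef_pos: [484.6, -70.0, 31.5]
ee_rot: [0.0, 0.712, 0.702, -0.0]
contact_force: [3.2, -2.4, -0.7]
grip_width: -0.4
```

>>> {"name": "move_arm", "arguments": {
  "increments": "0 0.002 0 0 0 0 0;0 0.002 0 0 0 0 0"
}}

```text
time: 5.45
eef_pos: [484.6, -65.9, 31.5]
ee_rot: [-0.0, 0.712, 0.702, -0.0]
contact_force: [2.1, -2.1, -1.1]
grip_width: 0.4
```

>>> {"name": "move_arm", "arguments": {
  "increments": "0 0.002 0 0 0 0 0;0 0.002 0 0 0 0 0"
}}

```text
time: 5.7
eef_pos: [484.7, -61.9, 31.5]
ee_rot: [-0.0, 0.712, 0.702, -0.0]
contact_force: [1.2, -2.7, -1.3]
grip_width: -0.1
```

>>> {"name": "move_arm", "arguments": {
  "increments": "0 0.002 0 0 0 0 0;0 0.002 0 0 0 0 0"
}}

```text
time: 5.95
eef_pos: [484.7, -57.9, 31.5]
ee_rot: [-0.0, 0.712, 0.702, -0.0]
contact_force: [2.0, -3.5, -2.2]
grip_width: -0.1
```

>>> {"name": "move_arm", "arguments": {
  "increments": "0 0.002 0 0 0 0 0;0 0.002 0 0 0 0 0"
}}

```text
time: 6.2
eef_pos: [484.8, -53.9, 31.5]
ee_rot: [-0.0, 0.712, 0.702, -0.0]
contact_force: [2.2, -3.6, -2.2]
grip_width: 0.3
```

>>> {"name": "move_arm", "arguments": {
  "increments": "0 0.002 0 0 0 0 0;0 0.002 0 0 0 0 0"
}}

```text
time: 6.45
eef_pos: [484.8, -51.0, 31.5]
ee_rot: [0.001, 0.713, 0.701, -0.0]
contact_force: [1.1, -9.4, -1.9]
grip_width: 0.0
```

>>> {"name": "move_arm", "arguments": {
  "increments": "0 0 0 0 0 0 0;0 0 0 0 0 0 0"
}}

```text
time: 6.7
eef_pos: [484.8, -51.0, 31.5]
ee_rot: [0.0, 0.713, 0.701, -0.0]
contact_force: [1.2, -7.3, -1.3]
grip_width: -0.1
```

>>> {"name": "move_arm", "arguments": {
  "increments": "0 0.001 0 0 0 0 0;0 0 0 0 0 0 0;0 0 0 0 0 0 0"
}}

```text
time: 7.08
eef_pos: [484.8, -50.7, 31.5]
ee_rot: [0.001, 0.713, 0.701, -0.001]
contact_force: [1.6, -10.0, -2.9]
grip_width: -0.1
```

>>> {"name": "move_arm", "arguments": {
  "increments": "0 -0.005 0 0 0 0 0;0 -0.02 0 0 0 0 0;0 -0.03 0 -0.03 0 0 0;0 -0.03 0.03 -0.03 0 0 0;0 0 0.05 0 0 0 0"
}}

```text
time: 7.7
eef_pos: [563.8, -138.2, 94.2]
ee_rot: [0.001, 0.714, 0.7, 0.0]
contact_force: [0.9, -0.0, -0.1]
grip_width: 0.3
```

>>> {"name": "move_arm", "arguments": {
  "increments": "0 0 0.05 0 0 0 0;0 0 0 0.03 0 0 0;0 0 0 0.03 0 0 0;0 0 0 0 0 0 0"
}}

```text
time: 8.2
eef_pos: [611.6, -134.6, 29.3]
ee_rot: [-0.003, 0.712, 0.702, -0.001]
contact_force: [0.1, -0.9, 0.4]
grip_width: 0.1
```

```bash
python3 - <<'E'
from h import *
T,s=pose();print(T.round(3),s["contact_force"])
np.save("pics/T3.npy",T)
p,d=get_image("wrist");cv2.imwrite("pics/w3.png",p)
E
```

```text
[[ 1.40000e-02  1.00000e+00 -5.00000e-03  6.11551e+02]
 [ 1.00000e+00 -1.40000e-02  2.00000e-03 -1.34607e+02]
 [ 2.00000e-03 -5.00000e-03 -1.00000e+00  2.93220e+01]
 [ 0.00000e+00  0.00000e+00  0.00000e+00  1.00000e+00]] [ 0.06166274 -0.90317687  0.39416139]
```

View pics/w3.png

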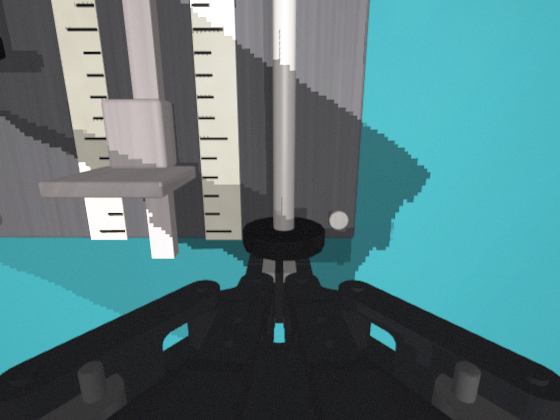

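>>> {"name": "move_arm", "arguments": {
  "increments": "0 0.005 0.0015 -0.002 0 0 0;0 0.005 0 0 0 0 0;0 0.005 0 0 0 0 0;0 0.005 0 0 0 0 0;0 0.005 0 0 0 0 0"
}}

```text
time: 8.88
eef_pos: [615.9, -110.7, 33.8]
ee_rot: [0.0, 0.712, 0.702, 0.0]
contact_force: [0.6, -4.0, 1.7]
grip_width: -0.2
```

>>> {"name": "move_arm", "arguments": {
  "increments": "0 0.005 0 0 0 0 0;0 0.005 0 0 0 0 0;0 0.005 0 0 0 0 0;0 0.005 0 0 0 0 0;0 0.004 0 0 0 0 0"
}}

```text
time: 9.5
eef_pos: [616.0, -86.6, 33.5]
ee_rot: [0.0, 0.712, 0.702, 0.0]
contact_force: [1.1, -3.2, 0.9]
grip_width: 0.3
```

>>> {"name": "move_arm", "arguments": {
  "increments": "0 0.004 0 0 0 0 0;0 0.004 0 0 0 0 0;0 0.002 0 0 0 0 0"
}}

```text
time: 9.88
eef_pos: [615.9, -76.6, 33.4]
ee_rot: [-0.0, 0.712, 0.702, -0.0]
contact_force: [1.5, -3.9, 0.5]
grip_width: 0.4
```

>>> {"name": "move_arm", "arguments": {
  "increments": "0 0.002 0 0 0 0 0;0 0.002 0 0 0 0 0"
}}

```text
time: 10.12
eef_pos: [616.0, -73.0, 33.4]
ee_rot: [-0.0, 0.712, 0.702, -0.0]
contact_force: [1.2, -2.1, -0.2]
grip_width: 0.3
```

>>> {"name": "move_arm", "arguments": {
  "increments": "0 0.002 0 0 0 0 0;0 0.002 0 0 0 0 0"
}}

```text
time: 10.38
eef_pos: [616.0, -68.9, 33.4]
ee_rot: [-0.0, 0.712, 0.702, -0.0]
contact_force: [0.9, -3.7, -0.5]
grip_width: -0.2
```

>>> {"name": "move_arm", "arguments": {
  "increments": "0 0.002 0 0 0 0 0;0 0.002 0 0 0 0 0"
}}

```text
time: 10.62
eef_pos: [616.1, -64.8, 33.5]
ee_rot: [-0.0, 0.712, 0.702, -0.0]
contact_force: [1.1, -2.4, -0.4]
grip_width: -0.0
```

>>> {"name": "move_arm", "arguments": {
  "increments": "0 0.002 0 0 0 0 0;0 0.002 0 0 0 0 0"
}}

```text
time: 10.88
eef_pos: [616.1, -60.8, 33.4]
ee_rot: [-0.0, 0.712, 0.702, -0.0]
contact_force: [1.7, -3.1, -0.5]
grip_width: 0.4
```

>>> {"name": "move_arm", "arguments": {
  "increments": "0 0.002 0 0 0 0 0;0 0.002 0 0 0 0 0"
}}

```text
time: 11.12
eef_pos: [616.2, -56.9, 33.4]
ee_rot: [-0.0, 0.712, 0.702, -0.0]
contact_force: [1.2, -2.6, -2.3]
grip_width: -0.2
```

>>> {"name": "move_arm", "arguments": {
  "increments": "0 0.002 0 0 0 0 0;0 0.002 0 0 0 0 0"
}}

```text
time: 11.38
eef_pos: [616.3, -52.8, 33.4]
ee_rot: [-0.0, 0.712, 0.702, -0.0]
contact_force: [1.2, -2.9, -2.7]
grip_width: -0.1
```

>>> {"name": "move_arm", "arguments": {
  "increments": "0 0.002 0 0 0 0 0;0 0.002 0 0 0 0 0"
}}

```text
time: 11.62
eef_pos: [616.3, -48.8, 33.5]
ee_rot: [-0.0, 0.712, 0.702, -0.0]
contact_force: [1.7, -2.9, -1.9]
grip_width: 0.1
```

>>> {"name": "move_arm", "arguments": {
  "increments": "0 0.002 0 0 0 0 0;0 0.002 0 0 0 0 0"
}}

```text
time: 11.88
eef_pos: [616.4, -46.3, 33.5]
ee_rot: [0.001, 0.713, 0.702, -0.001]
contact_force: [0.3, -9.6, -2.5]
grip_width: -0.0
```

>>> {"name": "move_arm", "arguments": {
  "increments": "0 0.001 0 0 0 0 0;0 0 0 0 0 0 0;0 0 0 0 0 0 0"
}}

```text
time: 12.25
eef_pos: [616.4, -46.0, 33.5]
ee_rot: [0.001, 0.713, 0.701, -0.001]
contact_force: [1.8, -8.9, -3.3]
grip_width: 0.2
```

>>> {"name": "move_arm", "arguments": {
  "increments": "0 0.0006 0 0 0 0 0;0 0 0 0 0 0 0"
}}

```text
time: 12.5
eef_pos: [616.4, -45.9, 33.5]
ee_rot: [0.001, 0.713, 0.701, -0.001]
contact_force: [0.8, -10.0, -2.9]
grip_width: 0.1
```

>>> {"name": "move_arm", "arguments": {
  "increments": "0 -0.002 0 0 0 0 0;0 -0.02 0 0 0 0 0;0 -0.03 0 -0.03 0 0 0;0 -0.025 -0.015 -0.03 0 0 0;0 0 -0.05 0 0 0 0"
}}

```text
time: 13.12
eef_pos: [552.3, -123.1, 95.7]
ee_rot: [0.003, 0.713, 0.701, 0.001]
contact_force: [-0.5, 0.8, -1.0]
grip_width: -0.0
```

>>> {"name": "move_arm", "arguments": {
  "increments": "0 0 0 0.03 0 0 0;0 0 0 0.03 0 0 0;0 0 0 0 0 0 0"
}}

```text
time: 13.5
eef_pos: [548.8, -119.5, 32.2]
ee_rot: [-0.002, 0.712, 0.702, -0.001]
contact_force: [0.1, 0.7, 0.8]
grip_width: 0.3
```

```bash
python3 - <<'E'
from h import *
T,s=pose();print(T.round(3),s["contact_force"])
np.save("pics/T4.npy",T)
p,d=get_image("wrist");cv2.imwrite("pics/w4.png",p)
E
```

```text
[[ 1.50000e-02  1.00000e+00 -4.00000e-03  5.48802e+02]
 [ 1.00000e+00 -1.50000e-02  1.00000e-03 -1.19484e+02]
 [ 1.00000e-03 -4.00000e-03 -1.00000e+00  3.21610e+01]
 [ 0.00000e+00  0.00000e+00  0.00000e+00  1.00000e+00]] [0.06179819 0.70617327 0.76529266]
```

View pics/w4.png

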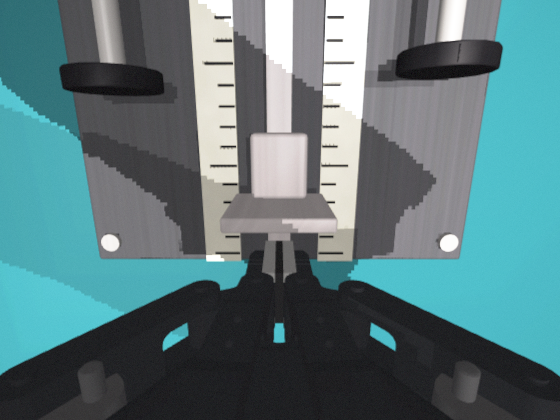

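>>> {"name": "move_arm", "arguments": {
  "increments": "0 0.006 0.001 0 0 0 0;0 0.005 0 0 0 0 0;0 0.005 0 0 0 0 0;0 0.005 0 0 0 0 0;0 0.005 0 0 0 0 0"
}}

```text
time: 14.18
eef_pos: [552.1, -93.5, 33.8]
ee_rot: [0.001, 0.712, 0.702, 0.0]
contact_force: [0.5, -3.5, 2.5]
grip_width: -0.4
```

>>> {"name": "move_arm", "arguments": {
  "increments": "0 0.006 0 0 0 0 0;0 0.006 0 0 0 0 0;0 0.006 0 0 0 0 0;0 0.006 0 0 0 0 0;0 0.004 0 0 0 0 0"
}}

```text
time: 14.8
eef_pos: [552.2, -64.9, 33.4]
ee_rot: [-0.0, 0.712, 0.702, -0.0]
contact_force: [1.4, -2.7, 0.8]
grip_width: 0.1
```

>>> {"name": "move_arm", "arguments": {
  "increments": "0 0.003 0 0 0 0 0;0 0.002 0 0 0 0 0;0 0 0 0 0 0 0"
}}

```text
time: 15.18
eef_pos: [551.9, -60.0, 33.4]
ee_rot: [-0.0, 0.712, 0.702, -0.0]
contact_force: [-0.1, -0.6, -0.2]
grip_width: 0.3
```

>>> {"name": "move_arm", "arguments": {
  "increments": "0 0.003 0 0 0 0 0;0 0.003 0 0 0 0 0;0 0 0 0 0 0 0"
}}

```text
time: 15.55
eef_pos: [552.0, -53.8, 33.4]
ee_rot: [-0.0, 0.712, 0.702, -0.0]
contact_force: [-0.5, -0.2, 0.1]
grip_width: -0.1
```

>>> {"name": "move_arm", "arguments": {
  "increments": "0 -0.02 0 0 0 0 0;0 -0.04 0 0 0 0 0;0 0 0 -0.04 0 0 0;0 0 0 -0.03 0 0 0;0 0 0 0 0 0 0"
}}

```text
time: 16.18
eef_pos: [552.6, -114.3, 105.4]
ee_rot: [0.001, 0.712, 0.702, 0.001]
contact_force: [-0.3, 0.1, 0.3]
grip_width: -0.1
```

```bash
python3 - <<'E'
from h import *
T,s=pose();print(T.round(3),s["contact_force"])
np.save("pics/T5.npy",T)
p,d=get_image("wrist");cv2.imwrite("pics/w5.png",p);np.save("pics/w5.npy",d)
# predicted edge rows for reference
g=lambda x,y,z:np.array([550.8-y*1+.0131*x,31.5+x+.0131*-y*-1*1,z])
c=p[60:260,80:480];cv2.imwrite("pics/w5c.png",cv2.resize(c,None,fx=2,fy=2,interpolation=cv2.INTER_CUBIC))
E
```

```text
[[ 1.50000e-02  1.00000e+00  4.00000e-03  5.52617e+02]
 [ 1.00000e+00 -1.50000e-02  0.00000e+00 -1.14291e+02]
 [ 0.00000e+00  4.00000e-03 -1.00000e+00  1.05428e+02]
 [ 0.00000e+00  0.00000e+00  0.00000e+00  1.00000e+00]] [-0.29562159  0.10734586  0.28139344]
```

View pics/w5c.png

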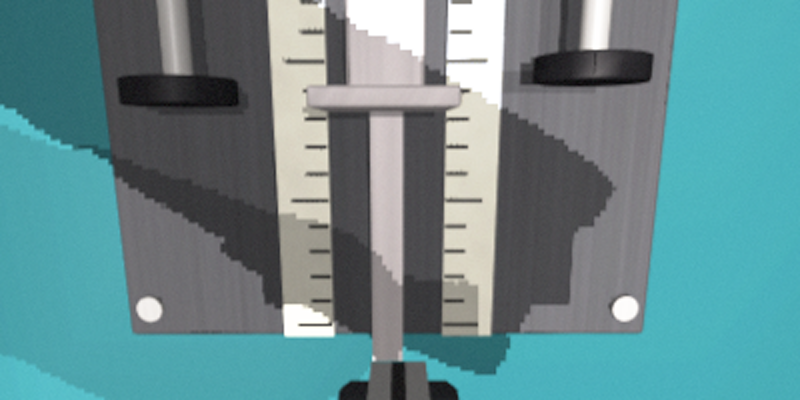

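```bash
python3 - <<'E'
from h import *
T=np.load("pics/T5.npy");p=cv2.imread("pics/w5.png");g=p.mean(2)
d=np.load("pics/w5.npy")
for n,c in (("A",(163,168,173)),("ptrL",(242,250,258)),("ptrR",(292,300,304)),("B",(373,378))):
    for k in c: 
        r0=84 if n=="B" else 94
        print(n,k,r0,g[r0:r0+27,k-1:k+2].mean(1).round().astype(int).tolist())
for n,uv,z in (("A27",(168,113),27),("A63",(168,113),63),("p23",(250,115),23),("p67",(250,113),67),("B27",(375,102),27)):print(n,ray("wrist",uv,z,T).round(1),"per row",(ray("wrist",(uv[0],uv[1]+1),z,T)-ray("wrist",uv,z,T)).round(2)[1])
# predicted rows for face at rod A back y=-40.3
for x,y,z in((485.5,-40.3,27),(485.5,-40.3,63),(550,-42.8,23),(550,-42.8,67)):print(proj("wrist",(x,y,z),T).round(1))
E
```

```text
A 163 94 [143, 142, 124, 79, 43, 45, 46, 46, 47, 48, 46, 43, 46, 45, 44, 45, 38, 25, 14, 41, 55, 54, 53, 65, 73, 72, 74]
A 168 94 [176, 179, 160, 105, 41, 45, 44, 47, 44, 47, 45, 46, 45, 47, 45, 47, 38, 25, 16, 37, 51, 55, 56, 65, 73, 73, 72]
A 173 94 [129, 131, 128, 96, 34, 37, 40, 36, 36, 40, 35, 37, 36, 37, 37, 36, 28, 19, 13, 33, 50, 55, 57, 65, 74, 74, 72]
ptrL 242 94 [177, 178, 180, 180, 183, 183, 184, 184, 172, 170, 189, 193, 194, 195, 194, 195, 194, 190, 170, 124, 94, 121, 144, 146, 121, 84, 159]
ptrL 250 94 [70, 70, 72, 71, 71, 72, 73, 73, 116, 168, 195, 198, 195, 194, 194, 192, 190, 186, 167, 125, 90, 82, 62, 54, 57, 65, 72]
ptrL 258 94 [200, 199, 200, 200, 200, 200, 201, 201, 182, 177, 198, 202, 202, 201, 199, 198, 196, 193, 171, 126, 93, 83, 63, 56, 57, 69, 76]
ptrR 292 94 [113, 113, 111, 113, 112, 113, 111, 111, 132, 171, 198, 200, 200, 200, 199, 197, 198, 195, 172, 124, 92, 82, 63, 57, 68, 78, 77]
ptrR 300 94 [126, 114, 111, 96, 74, 76, 75, 77, 117, 172, 201, 206, 206, 203, 202, 200, 200, 193, 170, 122, 91, 87, 79, 77, 76, 77, 75]
ptrR 304 94 [247, 249, 251, 243, 214, 214, 214, 205, 186, 180, 199, 201, 200, 200, 199, 198, 197, 192, 165, 116, 117, 181, 212, 212, 172, 90, 149]
B 373 84 [178, 74, 59, 69, 69, 67, 69, 71, 74, 75, 79, 80, 84, 85, 71, 38, 16, 16, 23, 83, 111, 111, 120, 129, 131, 129, 130]
B 378 84 [233, 76, 73, 73, 77, 81, 81, 81, 85, 93, 94, 98, 103, 103, 78, 36, 18, 16, 31, 94, 124, 124, 128, 130, 129, 131, 131]
A27 [477.1 -39.6  27. ] per row -0.67
A63 [489.5 -41.1  63. ] per row -0.56
p23 [533.8 -41.7  23. ] per row -0.68
p67 [537.6 -41.9  67. ] per row -0.55
B27 [620.8 -34.5  27. ] per row -0.66
[180.1 113.8]
[161.  111.7]
[272.9 116.3]
[271.7 114.2]
```

>>> {"name": "move_arm", "arguments": {
  "increments": "0 0 0 0.04 0 0 0;0 0 0 0.03 0 0 0;0 0.03 0 0 0 0 0;0 0.022 0 0 0 0 0;0 0 0 0 0 0 0"
}}

```text
time: 16.85
eef_pos: [551.4, -59.9, 32.2]
ee_rot: [-0.001, 0.711, 0.703, -0.0]
contact_force: [-0.3, -0.1, 0.6]
grip_width: -0.2
```

>>> {"name": "move_arm", "arguments": {
  "increments": "0 0.004 0 0 0 0 0;0 0.003 0 0 0 0 0;0 0 0 0 0 0 0"
}}

```text
time: 17.23
eef_pos: [552.3, -55.7, 33.5]
ee_rot: [0.0, 0.712, 0.702, -0.0]
contact_force: [-0.1, -0.4, 0.1]
grip_width: 0.2
```

>>> {"name": "move_arm", "arguments": {
  "increments": "0 0.002 0 0 0 0 0;0 0 0 0 0 0 0;0 0 0 0 0 0 0"
}}

```text
time: 17.6
eef_pos: [552.4, -53.6, 33.6]
ee_rot: [0.0, 0.712, 0.702, 0.0]
contact_force: [-0.5, -0.3, 0.1]
grip_width: 0.4
```

>>> {"name": "move_arm", "arguments": {
  "increments": "0 0.001 0 0 0 0 0;0 0 0 0 0 0 0"
}}

```text
time: 17.85
eef_pos: [552.4, -52.8, 33.6]
ee_rot: [0.0, 0.712, 0.702, -0.0]
contact_force: [0.8, -2.5, 0.5]
grip_width: -0.0
```

>>> {"name": "move_arm", "arguments": {
  "increments": "0 0.0006 0 0 0 0 0;0 0 0 0 0 0 0"
}}

```text
time: 18.1
eef_pos: [552.4, -51.9, 33.6]
ee_rot: [0.0, 0.712, 0.702, 0.0]
contact_force: [-0.2, -2.6, 0.8]
grip_width: -0.1
```

>>> {"name": "move_arm", "arguments": {
  "increments": "0 -0.02 0 0 0 0 0;0 -0.04 0 0 0 0 0;0 0 0 -0.04 0 0 0;0 0 0 -0.03 0 0 0;0 0 0 0 0 0 0"
}}

```text
time: 18.73
eef_pos: [552.8, -111.6, 105.4]
ee_rot: [0.001, 0.712, 0.702, 0.001]
contact_force: [1.2, 0.4, -0.7]
grip_width: 0.4
```

```bash
python3 - <<'E'
from h import *
T,s=pose();np.save("pics/T6.npy",T);print(T[:3,3],s["contact_force"])
p,d=get_image("wrist");cv2.imwrite("pics/w6.png",p);g=p.mean(2)
for n,c in (("A",(163,168,173)),("ptrL",(250,258)),("ptrR",(292,300)),("B",(373,378))):
    for k in c:
        r0=84 if n=="B" else 94
        print(n,k,r0,g[r0:r0+27,k-1:k+2].mean(1).round().astype(int).tolist())
c=p[60:260,80:480];cv2.imwrite("pics/w6c.png",cv2.resize(c,None,fx=2,fy=2,interpolation=cv2.INTER_CUBIC))
E
```

```text
[ 552.81797766 -111.598414    105.39977896] [ 1.16660258  0.43192674 -0.6695937 ]
A 163 94 [146, 144, 144, 142, 141, 140, 140, 116, 69, 41, 46, 45, 45, 46, 45, 45, 44, 45, 44, 42, 42, 33, 22, 36, 54, 55, 54]
A 168 94 [177, 178, 177, 178, 176, 176, 178, 153, 94, 43, 45, 45, 45, 44, 46, 47, 46, 44, 47, 45, 45, 34, 20, 34, 52, 55, 53]
A 173 94 [127, 127, 128, 129, 129, 130, 131, 121, 79, 35, 39, 37, 38, 39, 38, 36, 37, 34, 36, 35, 36, 27, 21, 34, 52, 54, 55]
ptrL 250 94 [71, 70, 69, 69, 67, 68, 68, 70, 71, 83, 144, 189, 197, 196, 195, 193, 192, 191, 190, 175, 132, 94, 84, 63, 55, 55, 63]
ptrL 258 94 [198, 198, 198, 199, 199, 199, 199, 200, 200, 180, 168, 193, 203, 203, 200, 200, 197, 197, 196, 180, 136, 94, 82, 65, 56, 56, 67]
ptrR 292 94 [108, 106, 108, 106, 105, 105, 105, 105, 103, 107, 150, 192, 202, 200, 199, 199, 199, 197, 198, 183, 135, 93, 83, 66, 59, 67, 78]
ptrR 300 94 [133, 119, 90, 77, 76, 75, 77, 75, 75, 86, 147, 196, 207, 205, 204, 203, 201, 201, 199, 181, 131, 93, 88, 80, 75, 76, 76]
B 373 84 [226, 227, 227, 228, 229, 183, 70, 61, 71, 69, 72, 72, 75, 77, 79, 81, 84, 87, 87, 70, 31, 13, 16, 81, 111, 113, 121]
B 378 84 [253, 253, 253, 253, 253, 228, 78, 75, 78, 84, 87, 91, 92, 95, 99, 101, 104, 106, 99, 69, 26, 14, 21, 94, 130, 131, 131]
```

View pics/w6c.png

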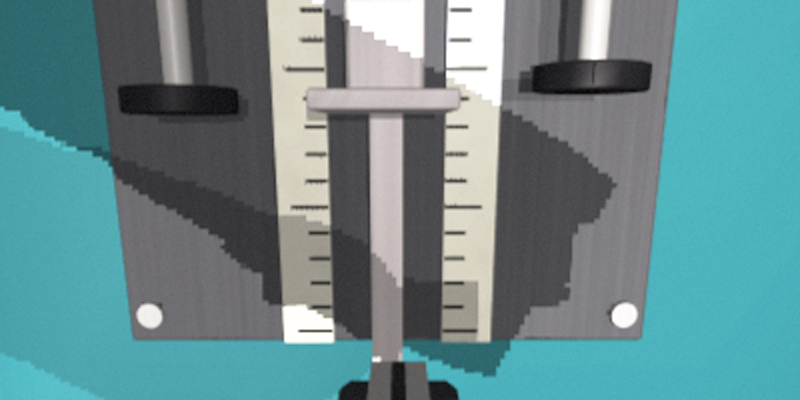

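```bash
python3 - <<'E'
from h import *
T=np.load("pics/T6.npy")
def gx(P,yaw=89.3):
    y=np.radians(yaw);return P[0]*np.cos(y)+P[1]*np.sin(y)
for yaw in(89.0,89.3,89.6):
  print(yaw,*[(n,round(gx(ray("wrist",uv,z,T),yaw)-o,2)) for n,uv,z,o in (("Aback63",(168,114.8),63,0),("Aback27",(168,116.9),27,0),("Afront63-8",(168,102.0),63,8),("pback67",(272,114.0),67,0),("pback23",(272,116.3),23,0),("pfront67-6",(272,104.1),67,6),("Bfront-8",(375,89.6),63,8),("Bback63",(375,103.2),63,0))])
# gauge yaw from back screws and plate back edge (crop px /2 + offset)
for (u,v),(u2,v2),z in (((149,310),(624,316),14),((133,338),(640,340),12),((314,330),(461,331),14)):
    a=ray("wrist",(80+u/2,60+v/2),z,T);b=ray("wrist",(80+u2/2,60+v2/2),z,T);d=b-a;print(90+np.degrees(np.arctan2(d[1],d[0])))
E
```

```text
89.0 ('Aback63', np.float64(-30.86)) ('Aback27', np.float64(-31.23)) ('Afront63-8', np.float64(-31.77)) ('pback67', np.float64(-30.38)) ('pback23', np.float64(-30.54)) ('pfront67-6', np.float64(-31.0)) ('Bfront-8', np.float64(-24.69)) ('Bback63', np.float64(-24.09))
89.3 ('Aback63', np.float64(-33.43)) ('Aback27', np.float64(-33.73)) ('Afront63-8', np.float64(-34.34)) ('pback67', np.float64(-33.26)) ('pback23', np.float64(-33.42)) ('pfront67-6', np.float64(-33.89)) ('Bfront-8', np.float64(-27.89)) ('Bback63', np.float64(-27.29))
89.6 ('Aback63', np.float64(-35.99)) ('Aback27', np.float64(-36.23)) ('Afront63-8', np.float64(-36.91)) ('pback67', np.float64(-36.15)) ('pback23', np.float64(-36.3)) ('pfront67-6', np.float64(-36.77)) ('Bfront-8', np.float64(-31.08)) ('Bback63', np.float64(-30.49))
88.32653877196559
88.83393921461268
88.66567358481788
```

```bash
python3 - <<'E'
from h import *
T=np.load("pics/T6.npy");p=cv2.imread("pics/w6.png");g=cv2.GaussianBlur(p.astype(np.float32),(3,1),0)
# plate back edge: red/green: plate grey -> teal : use saturation-like g[...,1]-g[...,2]
s=g[...,1]-g[...,2];P=[]
for u in list(range(152,218))+list(range(342,396)):
    col=s[215:245,u];lo,hi=col[:6].mean(),col[-6:].mean();i=np.argmax(col>(lo+hi)/2)
    v=215+i-1+((lo+hi)/2-col[i-1])/(col[i]-col[i-1]);P.append(ray("wrist",(u,v),12,T))
P=np.array(P)
for _ in range(3):
    k=np.polyfit(P[:,0],P[:,1],1);r=P[:,1]-np.polyval(k,P[:,0]);P=P[abs(r)<max(.5,2*r.std())]
print("back edge yaw",90+np.degrees(np.arctan(k[0])),r.std(),len(P))
# ticks: dark minima on each ruler
w=g.mean(2)
def ticks(u,r0,r1):
    c=w[r0:r1,u-1:u+2].mean(1);o=[]
    for i in range(2,len(c)-2):
        if c[i]==c[i-2:i+3].min() and c[i]<c[i-2:i+3].max()-40:
            q=c[i-1]-2*c[i]+c[i+1];o.append(round(r0+i+.5*(c[i-1]-c[i+1])/q,2))
    return o
for u in (240,241,305,306,307):print(u,[(v,round(ray("wrist",(u,v),14,T)[1],2)) for v in ticks(u,62,228)])
E
```

```text
back edge yaw 89.1494037612718 0.024298574387168162 120
240 [(np.float32(64.64), np.float64(-4.41)), (np.float32(79.64), np.float64(-14.32)), (np.float32(94.22), np.float64(-24.18)), (np.float32(104.09), np.float64(-30.99)), (np.float32(114.99), np.float64(-38.63)), (np.float32(118.52), np.float64(-41.13)), (np.float32(122.98), np.float64(-44.32)), (np.float32(136.8), np.float64(-54.33)), (np.float32(150.07), np.float64(-64.17)), (np.float32(163.12), np.float64(-74.06)), (np.float32(176.02), np.float64(-84.05)), (np.float32(188.88), np.float64(-94.23)), (np.float32(201.0), np.float64(-104.04)), (np.float32(213.02), np.float64(-113.97)), (np.float32(225.0), np.float64(-124.08))]
241 [(np.float32(64.78), np.float64(-4.51)), (np.float32(79.59), np.float64(-14.3)), (np.float32(94.21), np.float64(-24.18)), (np.float32(115.05), np.float64(-38.68)), (np.float32(122.98), np.float64(-44.33)), (np.float32(136.78), np.float64(-54.33)), (np.float32(150.05), np.float64(-64.17)), (np.float32(163.11), np.float64(-74.06)), (np.float32(176.03), np.float64(-84.07)), (np.float32(188.88), np.float64(-94
[... 1205 characters left out ...]
), np.float64(-104.97)), (np.float32(213.01), np.float64(-114.81)), (np.float32(224.97), np.float64(-124.92))]
307 [(np.float32(64.55), np.float64(-5.03)), (np.float32(79.63), np.float64(-15.01)), (np.float32(94.04), np.float64(-24.77)), (np.float32(104.09), np.float64(-31.7)), (np.float32(114.02), np.float64(-38.67)), (np.float32(122.96), np.float64(-45.04)), (np.float32(136.68), np.float64(-55.0)), (np.float32(149.97), np.float64(-64.87)), (np.float32(162.99), np.float64(-74.75)), (np.float32(176.01), np.float64(-84.85)), (np.float32(188.79), np.float64(-94.98)), (np.float32(201.13), np.float64(-104.99)), (np.float32(213.01), np.float64(-114.82)), (np.float32(224.97), np.float64(-124.93))]
```

```bash
python3 -c "
from workcell import *
print(close_job())"
```

```text
the job is handed in; nothing more can be done
None
```

I pushed both rods in with the shut fingertips until the force rose from about 3 N sliding to about 10 N, then left them there. No reading at the end of a move was above that. Rod A stays about 6–7 mm further out than rod B, so A's socket is the shallower one, and I slid the pointer up to A's back face.

- **Pointer check:** the last close image and the arm's own positions agree that the pointer's back face is level with rod A's to about 0.5 mm. The pointer is probably a little ahead. That depends on the gauge's angle, which measured 89.0–89.3° in different ways, and I did not correct it further.
- **Seating check:** I did not touch the rods again after seating them. Their rest positions come from the image and the contact readings.
- **At hand-in:** the arm had backed off and was clear of everything, with force readings at about noise level (roughly 1 N). It did not go near the other things on the bench. The job took about 19 s.

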